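# Seat the grinding disc of a grain mill

### The job

The round metal grinding disc on top of the grain mill sits proud because its rim notch is turned away from the brass pin. With a fingertip, push it round by its orange lug until the notch stands over the pin, then press the disc straight down until it is fully home, and take the hand away. Never lift the disc, and leave everything else on the bench where it is.

Things in the scene. Friction and masses are not known exactly. Their poses are not given: they have to be found in the camera images.
- mill: white grain mill housing, 200 x 200 x 150 mm (a 30 mm deep flour spout sticks out 27 mm from its -x side), bolted to the bench; origin at the centre of its underside, z up. Its dark flat deck lies at height 150 mm. The disc's upright axis passes through this origin. A small black nut 28 mm across and 22 mm tall lies loose on the deck's corner at about (-79, +76) mm; a hopper, a brush, tins, a jar, a carton and a mug, all under 135 mm tall, stand loose around the mill.
- pin (a point): top of the fixed brass key pin on the mill's deck, 52 mm from the disc's axis. The pin is a round bar 10 mm across lying radially from 45 to 77 mm from the axis, on the mill's +x side, its crest 8 mm above the deck; its outer end shows beyond the disc's edge.
- notch (a point): point in the middle of the disc's notch, at the level of the disc's flat top, 52 mm from the axis. The notch is 16 mm wide, cuts right through the 12 mm thick rim and is open to the outside. Turns with the disc; it may start on either hand and up to half a turn away from the pin.
- disc_centre (a point): centre of the flat top of the aluminium grinding disc, on its axis: 116 mm across, 12 mm thick, top 21 mm above the deck when raised and 13 mm when home. It is a good place to press. The disc turns endlessly both ways about this fixed upright axis with slight friction (about 2.5 N at the lug) and stays where it is left.
- lug (a point): centre of the top of the orange finger lug: an upright peg with a freely spinning sleeve, 16 mm across, standing 18 mm above the disc's flat top, 34 mm from the axis, exactly opposite the notch. Turns with the disc.
- disc_seat (a joint): how far the disc is pressed down along its axis, m: 0 raised (start), 0.008 fully home, negative if lifted. A rubber seal holds it at any height: it takes about 8 N to press and does not spring back. With the notch off the pin it stops on the pin at about 0.001.
- hopper: the mill's wooden hopper, an open funnel 132 mm across and 100 mm tall, standing beside the mill; leave it alone. Origin at the centre of its underside.
- nut: black round nut, 28 mm across, 22 mm tall, loose on a corner of the mill's deck; leave it alone. Origin at the centre of its underside.
- brush: small cleaning brush 170 mm long, lying on the bench in front of the mill; leave it alone. Origin under its middle.
- tin_red: red food tin, 76 mm across, 100 mm tall; leave it alone. Origin at the centre of its underside.
- tin_green: green food tin, 76 mm across, 110 mm tall; leave it alone. Origin at the centre of its underside.
- jar: jar with a brass-coloured lid, 72 mm across, 120 mm tall; leave it alone. Origin at the centre of its underside.
- carton: orange carton, 70 x 110 x 130 mm; leave it alone. Origin at the centre of its underside.
- mug: blue mug, 80 mm across without its handle, 90 mm tall; leave it alone. Origin at the centre of its underside.

How it is judged (in metres and radians):
At the end, for the whole second after the job is handed in: The disc is pressed at least 6.5 mm down of its 8 mm, with the middle of its notch within 6 mm of the pin, and stays so (value of joint disc_seat above 0.0065 m and horizontal distance between notch and pin below 0.006 m); the robot touches nothing.
It fails at once if the disc is lifted (more than 4 mm above its raised height) (value of joint disc_seat below -0.004 m).
It fails at once if a loose bystander (hopper, nut, brush, tin, jar, carton or mug) is moved more than 20 mm from its place (distance of any of hopper, nut, brush, tin_red, tin_green, jar, carton, mug from where it was at the start of the episode above 0.02 m).
It also fails if it takes over 61 s, if anything falls off the work surface, if the arm or the gripper's body presses on something with over 40 N, if the wrist force passes 120 N, or if a joint passes its speed limit or range.

### The arm

A 6-joint arm with a two-finger parallel gripper is mounted at the origin on the work surface. World frame = base frame: x ahead of the robot, y to its left, z up, the work surface at z = 0. Lengths are in m, angles in degrees, forces in N, time in s.
With the tool pointing down it reaches from about 0.3 to 0.75 m from the base axis. Payload 8.5 kg.
Tool frame: the origin (TCP) lies between the finger pads; the fingertips stand 17 mm ahead of it and the grasp point (between the pads) lies 2 mm behind it; z points along the fingers, y is the direction in which the jaws open and shut (so a half turn about z gives the same grasp; the last joint's range is limited). The gripper opens to 85 mm and grips with 20 to 120 N. Pads are 22 mm wide; open, the fingers measure 114 mm over their backs; the gripper's body (76 mm by 85 mm) begins 54 mm behind the grasp point. The pads swing forward as they close: fully open they stand 13 mm farther back than shut.
Start: joints at [51.95, 21.807, 74.336, -0, 83.858, -12.336], TCP at [0.239, 0.496, 0.248] pointing down, gripper open.
Joint ranges: [-178.18, 178.18], [-50.72, 133.34], [12.68, 142.11], [-81.47, 261.47], [9.98, 163.14], [-165.26, 165.26]. Speed limits (degrees/s): [136.94, 136.94, 180, 180, 180, 180].

### API

Orientations are given as a 3x3 rotation matrix whose columns are the frame's x, y, z axes.
In Python, from rig import readout, eyes, env gives the robot as it stands.
- The arm moves only by the tool arm_command, never from a script. Its argument "rows" is text: rows parted by semicolons, each of 7 numbers parted by spaces: the closure, from 0 (fully open) to 1 (shut), then the shift along the tool's x, y, z in mm, then the turn, a rotation vector about the tool's x, y, z in degrees. In form: grip dx dy dz rx ry rz; .... A call has 1 to 5 rows; each row shifts and turns the commanded pose from where the row before left it, along the tool's axes as they then stand; what a row does not reach is not made up. A row lasts 1/12 s, in which the tool goes at most 41.7 mm and 7.16 degrees, less where a joint would pass 70% of its speed; a pose out of reach is approached as far as the arm can. A call with a gripper value outside its range is refused whole. The fingers move at their own pace and stop on an object; "squeeze" is the grip in N (left out, the last holds). Time passes only in rows, so rows that do not move let the fingers close. It gives the time, the measured TCP pose, the force and the opening at its end, in the units of the state.
- readout.observe(): the state, without advancing time (a new reading comes with each control period).
- eyes.get_image(name): name is "scene" or "top" or "wrist"; returns the picture (420x560x3 uint8, red, green, blue); there is no depth.
- eyes.camera_model(name): a dict with "mtx" (3x3 intrinsics, pixels), "view" (4x4, takes a point from world to camera coordinates). Camera axes: x right, y up, looking along -z (the intrinsics and any distortion apply to the point x, -y, -z); pixel columns grow to the right and rows downward; lengths in m; the calibration is good to about 2 mm. A picture is of the moment at which its call begins: read the wrist's pose just before it. camera_model takes no time and is no camera call; for the wrist camera it gives the pose at the moment of the call.
- env.close_job(): hands the job in, once; it reports no verdict.
The state is a dict: "time_s": time; "q": joint angles; "qvel": joint speeds; "joint_efforts": joint torques, N m; "position": TCP position; "tool_rot": TCP orientation; "ft_force": force on the tool from outside, world axes, zero at the start; "wrist_torque": the same for the moment, N m; "grip_width": finger opening in m.
Only numpy, scipy, OpenCV 4.12 (cv2) and the standard library are available. Lean on these libraries where they do the work, as an engineer would, in place of code of your own. Each camera call takes 0.05 s, during which the arm holds its last target. There are 200 camera calls.

## Working session

There is one attempt and no reset: what is moved stays moved. The work goes in short steps, Python scripts to look and compute and a tool call to move; the robot and the scene stay as the last step left them, time stands still between calls to the robot, and variables do not carry over. Pictures are saved under pics/ and viewed, about 8 in all and at most 12, crops included, and the job is handed in when it is done.

Besides the shell and the picture viewer there is one more tool, called after "Emit:" in YAML: its name, and indented under it one key for each argument. arm_command: Moves the arm, as the interface text tells. Its arguments: {"type":"object","properties":{"rows":{"type":"string"},"squeeze":{"type":"number"}},"required":["rows"]}

```bash
mkdir -p pics; python3 - <<'E'
from rig import readout, eyes, env
import cv2
for n in("top","scene"):
    im=eyes.get_image(n); cv2.imwrite(f"pics/{n}0.png",im[:,:,::-1])
    m=eyes.camera_model(n); print(n,m)
s=readout.observe(); print(s)
E
```

```text
top {'mtx': array([[507.85799515,   0.        , 281.68492578],
       [  0.        , 507.85799515, 204.55472688],
       [  0.        ,   0.        ,   1.        ]]), 'view': array([[ 0.00762727, -0.99996231, -0.00414813,  0.02732168],
       [ 0.97897617,  0.0066215 ,  0.20386717, -0.48131794],
       [-0.20383201, -0.00561587,  0.97898977, -1.4839121 ],
       [ 0.        ,  0.        ,  0.        ,  1.        ]])}
scene {'mtx': array([[464.01716521,   0.        , 283.28904692],
       [  0.        , 464.01716521, 204.70187141],
       [  0.        ,   0.        ,   1.        ]]), 'view': array([[-0.66971135,  0.74253665,  0.01122632,  0.2767001 ],
       [-0.57131214, -0.52482   ,  0.63100429,  0.20100407],
       [ 0.47443561,  0.41617701,  0.77569811, -1.615907  ],
       [ 0.        ,  0.        ,  0.        ,  1.        ]])}
{'time_s': 0.1, 'q': array([ 5.19491430e+01,  2.18374318e+01,  7.43782943e+01, -1.05223215e-03,
        8.38574769e+01, -1.23352867e+01]), 'qvel': array([-0.0623338 , -0.17490478, -0.17636218,  0.03508805, -0.01981612,
       -0.02307977]), 'joint_efforts': array([ 4.28643762e-03, -4.49222302e+01, -2.31654131e+01, -2.11620068e-04,
        3.68736641e-03,  4.66056122e-06]), 'position': array([0.23850272, 0.49533969, 0.24778313]), 'tool_rot': array([[-9.00959900e-01,  4.33901673e-01, -7.73104032e-04],
       [ 4.33902287e-01,  9.00959361e-01, -1.01734433e-03],
       [ 2.55107910e-04, -1.25203805e-03, -9.99999184e-01]]), 'ft_force': array([ 0.02792316,  0.5076495 , -0.46511863]), 'wrist_torque': array([ 0.02624191, -0.02904656, -0.0194333 ]), 'grip_width': 0.08544570970349989}
```

View pics/top0.png

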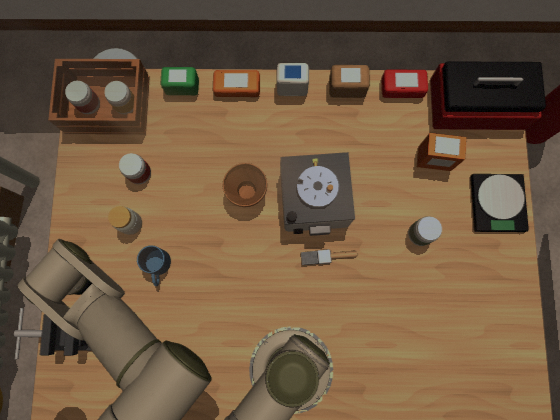

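View pics/scene0.png

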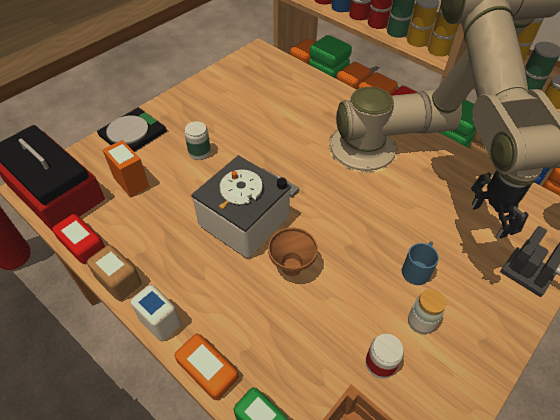

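The top view shows the mill deck around (317,187), the pin near (316,162), an orange lug near (331,187), and the nut at (292,216). I'll zoom in and compute positions.

```bash
cat > h.py <<'E'
import numpy as np,cv2
from rig import readout,eyes
def ray(n,uv,z,m=None):
    m=m or eyes.camera_model(n);V=m["view"];d=np.linalg.inv(m["mtx"])@[uv[0],uv[1],1]
    d=V[:3,:3].T@(d*[1,-1,-1]);c=-V[:3,:3].T@V[:3,3]
    return c+d*(z-c[2])/d[2]
def proj(n,p,m=None):
    m=m or eyes.camera_model(n);q=m["view"][:3]@np.append(p,1);q=m["mtx"]@(q*[1,-1,-1]);return q[:2]/q[2]
E
python3 - <<'E'
from h import *
im=cv2.imread("pics/top0.png")[140:240,260:370]
cv2.imwrite("pics/c.png",cv2.resize(im,None,fx=6,fy=6,interpolation=cv2.INTER_CUBIC))
for n,uv,z in(("disc",(318,186),.171),("pin",(316,162),.158),("lug",(330.5,187),.189),("nut",(292,216),.172)):print(n,ray("top",uv,z))
E
```

```text
disc [ 0.50951775 -0.0710404   0.171     ]
pin [ 0.5831157  -0.06670821  0.158     ]
lug [ 0.50245847 -0.1042699   0.189     ]
nut [0.4235555  0.00136557 0.172     ]
```

View pics/c.png

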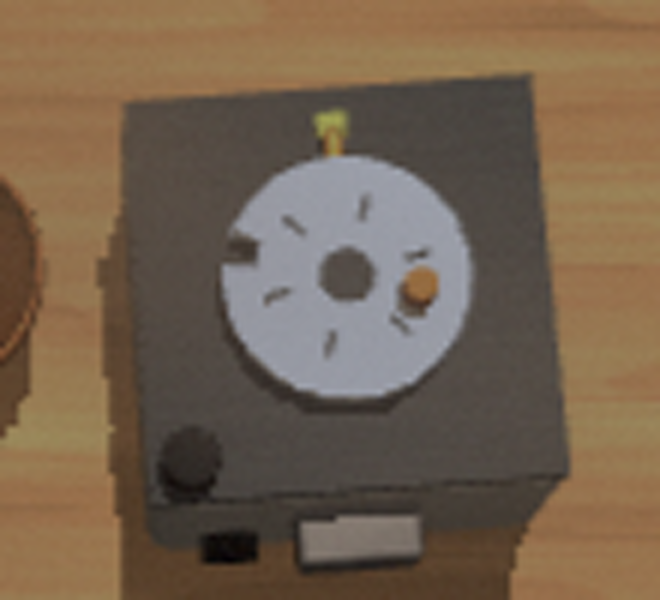

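```bash
python3 - <<'E'
from h import *
def P(u,v,z): return ray("top",(260+(u+.5)/6-.5,140+(v+.5)/6-.5),z)
c=P(347,277,.171);print("c",c)
for n,u,v,z in(("pin",331,122,.157),("lug",421,285,.189),("notch",244,247,.171)):
    p=P(u,v,z)-c;print(n,p[:2],np.hypot(*p[:2]),np.degrees(np.arctan2(p[1],p[0])))
k=[P(*q,.15) for q in((123,102),(532,75),(568,475),(150,505))]
print(k,np.mean(k,0))
for a,b in((1,0),(2,3),(0,3),(1,2)):
    d=k[a]-k[b];print(np.degrees(np.arctan2(d[1],d[0])))
E
```

```text
c [ 0.51022657 -0.06941475  0.171     ]
pin [0.07934813 0.00617265] 0.07958785630992138 4.448197188544219
lug [-0.00801827 -0.03278469] 0.03375097441485743 -103.74324888746114
notch [0.01410763 0.04799733] 0.05002767723830385 73.62060532381619
[array([0.60102371, 0.03588855, 0.15      ]), array([ 0.61576325, -0.16019226,  0.15      ]), array([ 0.42099203, -0.17326395,  0.15      ]), array([0.40545379, 0.02168964, 0.15      ])] [ 0.51080819 -0.06896951  0.15      ]
-85.70111710584673
-85.4430292105685
4.152545565801874
3.8395370949354817
```

Emit:
arm_command:
  rows: "1 -31 -24.5 0 0 0 0; 1 -31 -24.5 0 0 0 0; 1 -31 -24.5 0 0 0 0; 1 -31 -24.5 0 0 0 0; 1 -31 -24.5 0 0 0 0"

```text
time_s: 0.52
position: [0.3253, 0.3162, 0.2481]
tool_rot: [[-0.901, 0.433, -0.0], [0.433, 0.901, -0.0], [0.0, -0.0, -1.0]]
ft_force: [1.8, 0.0, 0.1]
grip_width: 0.0254
```

Emit:
arm_command:
  rows: "1 -31 -24.5 0 0 0 0; 1 -31 -24.5 0 0 0 0; 1 -31 -24.5 0 0 0 0; 1 -31 -24.5 0 0 0 0; 1 -31 -24.5 0 0 0 0"

```text
time_s: 0.93
position: [0.4119, 0.1384, 0.2483]
tool_rot: [[-0.901, 0.434, -0.0], [0.434, 0.901, 0.0], [0.0, -0.0, -1.0]]
ft_force: [1.5, 1.4, 0.6]
grip_width: 0.0001
```

Emit:
arm_command:
  rows: "1 -31 -24.5 0 0 0 0; 1 -31 -24.5 0 0 0 0; 1 -31 -24.5 0 0 0 0; 1 -31 -24.5 0 0 0 0; 1 -31 -24.5 0 0 0 0"

```text
time_s: 1.35
position: [0.4984, -0.0393, 0.2481]
tool_rot: [[-0.901, 0.434, -0.001], [0.434, 0.901, 0.0], [0.001, 0.0, -1.0]]
ft_force: [0.3, -0.1, -0.2]
grip_width: 0.0002
```

Emit:
arm_command:
  rows: "1 -31 -24.5 0 0 0 0; 1 -31 -24.5 0 0 0 0; 1 0 0 0 0 0 -6; 1 0 0 0 0 0 -6; 1 0 0 0 0 0 0"

```text
time_s: 1.77
position: [0.5327, -0.109, 0.2476]
tool_rot: [[-0.972, 0.235, -0.001], [0.235, 0.972, 0.001], [0.001, 0.0, -1.0]]
ft_force: [-0.3, -0.4, -1.2]
grip_width: 0.0003
```

```bash
cat > look.py <<'E'
import sys
from h import *
s=readout.observe();m=eyes.camera_model("wrist");im=eyes.get_image("wrist")
cv2.imwrite(f"pics/{sys.argv[1]}.png",im[:,:,::-1]);np.savez(f"pics/{sys.argv[1]}.npz",mtx=m["mtx"],view=m["view"])
print(s["time_s"],s["position"],s["tool_rot"].round(3).tolist(),s["ft_force"].round(2),s["grip_width"])
a=np.radians(4.1);c=np.array([.5105,-.0692])
for r,h in((0,.171),(77,.155),(45,.155)):print(r,proj("wrist",[*(c+r/1e3*np.array([np.cos(a),np.sin(a)])),h],m))
E
python3 look.py w1
```

```text
1.7667 [ 0.53265684 -0.10897811  0.24763976] [[-0.972, 0.235, -0.001], [0.235, 0.972, 0.001], [0.001, 0.0, -1.0]] [-0.3  -0.36 -1.21] 0.0003077330530824903
0 [325.63485657 185.39320614]
77 [347.52967316 269.61564371]
45 [337.68583539 234.42054119]
```

View pics/w1.png

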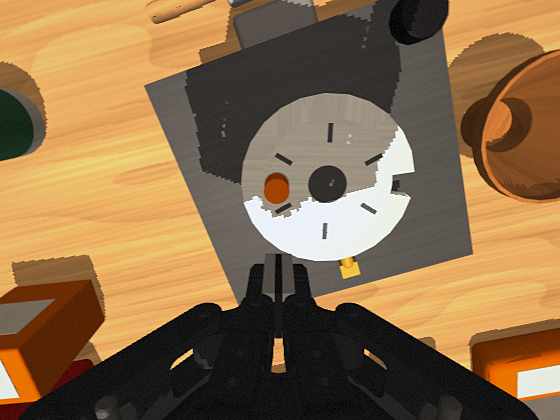

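The wrist view agrees with my map: disc centre at (327,184), pin end at (349,270) and lug at (277,188), in line with the fingers. I'll go down behind the lug.

Emit:
arm_command:
  rows: "1 0 0 15 0 0 0; 1 0 0 15 0 0 0; 1 0 0 14 0 0 0; 1 0 0 9 0 0 0; 1 0 0 0 0 0 0"

```text
time_s: 2.23
position: [0.532, -0.1077, 0.1937]
tool_rot: [[-0.971, 0.239, -0.003], [0.239, 0.971, 0.001], [0.003, 0.001, -1.0]]
ft_force: [-0.0, -0.1, -0.0]
grip_width: 0.0001
```

```bash
python3 look.py w2
```

```text
2.2333 [ 0.53197826 -0.10774739  0.19368867] [[-0.971, 0.239, -0.003], [0.239, 0.971, 0.001], [0.003, 0.001, -1.0]] [-0.03 -0.11 -0.04] 0.0001427216159603033
0 [338.72821191 214.15940018]
77 [364.26569588 314.60378038]
45 [352.36236798 272.13635403]
```

View pics/w2.png

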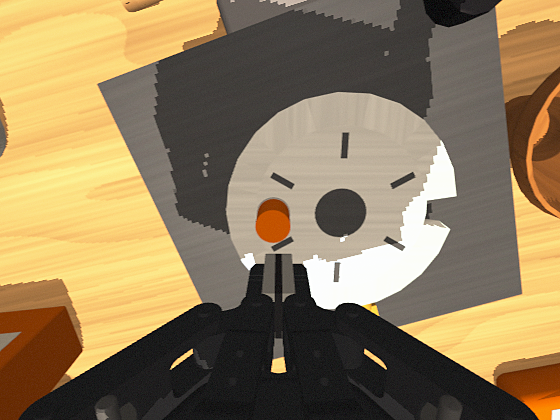

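Emit:
arm_command:
  rows: "1 3 0 0 0 0 0; 1 3 0 0 0 0 0; 1 2 0 0 0 0 0; 1 2 0 0 0 0 0; 1 0 0 0 0 0 0"

```text
time_s: 2.7
position: [0.5227, -0.1059, 0.1958]
tool_rot: [[-0.971, 0.237, 0.001], [0.237, 0.971, -0.0], [-0.001, -0.0, -1.0]]
ft_force: [-0.0, -0.2, 0.9]
grip_width: 0.0002
```

Emit:
arm_command:
  rows: "1 2.3 -1.3 0 0 0 4; 1 2.3 -1.3 0 0 0 4; 1 2.3 -1.3 0 0 0 4; 1 2.3 -1.3 0 0 0 4; 1 2.3 -1.3 0 0 0 4"

```text
time_s: 3.12
position: [0.5106, -0.1083, 0.1958]
tool_rot: [[-0.83, 0.558, 0.002], [0.558, 0.83, -0.001], [-0.003, 0.0, -1.0]]
ft_force: [2.7, -1.9, -0.9]
grip_width: 0.0
```

Emit:
arm_command:
  rows: "1 2.3 -1.3 0 0 0 4; 1 2.3 -1.3 0 0 0 4; 1 2.3 -1.3 0 0 0 4; 1 2.3 -1.3 0 0 0 4; 1 2.3 -1.3 0 0 0 4"

```text
time_s: 3.53
position: [0.4976, -0.1057, 0.1958]
tool_rot: [[-0.589, 0.808, 0.002], [0.808, 0.589, -0.002], [-0.002, 0.001, -1.0]]
ft_force: [1.8, -2.8, -0.6]
grip_width: -0.0
```

```bash
python3 look.py w3
```

```text
3.5333 [ 0.49759455 -0.10565813  0.19576797] [[-0.589, 0.808, 0.002], [0.808, 0.589, -0.002], [-0.002, 0.001, -1.0]] [ 1.75 -2.81 -0.61] -6.272183725987996e-07
0 [338.67407086 228.52506794]
77 [436.07989915 279.68601393]
45 [395.2197896  254.95700314]
```

View pics/w3.png

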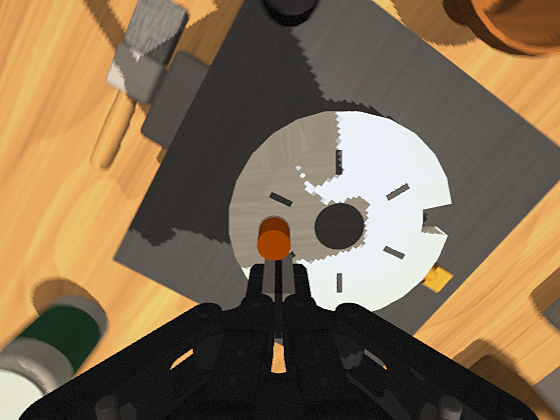

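The fingertip is pushing the lug (about 3 N). The notch mouth is near (449,219) and the pin end at (438,278), so about 30° is left.

```bash
cat > ang.py <<'E'
import sys
from h import *
m=dict(np.load(f"pics/{sys.argv[1]}.npz"));c=np.array([.5105,-.0692])
for a in sys.argv[2:]:
    u,v,z=map(float,a.split(","));p=ray("wrist",(u,v),z,m)[:2]-c;print(a,(p*1e3).round(1),np.hypot(*p)*1e3,np.degrees(np.arctan2(p[1],p[0])))
E
python3 ang.py w3 339,226,.171 451,204,.171 447,235,.171 274,245,.189 438,279,.156 338.5,161.5,.171 339,283,.171
```

```text
339,226,.171 [-0.8  1.2] 1.4263520166155046 122.86328839106318
451,204,.171 [37.5 44. ] 57.8404626022914 49.55979555228028
447,235,.171 [48.4 30.7] 57.35695230148733 32.37485226560105
274,245,.189 [-26.7 -20.4] 33.573272494429865 -142.66757764882988
438,279,.156 [76.6  6.7] 76.85105592172455 5.0004553460866035
338.5,161.5,.171 [-22.6  27.1] 35.32000562339616 129.82175441503918
339,283,.171 [ 21.2 -25.2] 32.90682601106222 -49.999891437498505
```

Emit:
arm_command:
  rows: "1 2.3 -1.5 0 0 0 4; 1 2.3 -1.5 0 0 0 4; 1 2.3 -1.5 0 0 0 4; 1 2.3 -1.5 0 0 0 4; 1 2.3 -1.5 0 0 0 4"

```text
time_s: 4.0
position: [0.4855, -0.099, 0.1957]
tool_rot: [[-0.278, 0.96, 0.001], [0.96, 0.278, -0.001], [-0.002, 0.001, -1.0]]
ft_force: [1.3, -2.4, 0.2]
grip_width: 0.0001
```

Emit:
arm_command:
  rows: "1 2.3 -1.5 0 0 0 4; 1 2.3 -1.5 0 0 0 4; 1 2.3 -1.5 0 0 0 4; 1 0 0 0 0 0 0"

```text
time_s: 4.33
position: [0.4793, -0.0928, 0.1956]
tool_rot: [[-0.074, 0.997, 0.001], [0.997, 0.074, -0.001], [-0.001, 0.001, -1.0]]
ft_force: [1.0, -2.0, 0.4]
grip_width: 0.0004
```

```bash
python3 look.py w4
```

```text
4.3333 [ 0.47928649 -0.09282447  0.19562883] [[-0.074, 0.997, 0.001], [0.997, 0.074, -0.001], [-0.001, 0.001, -1.0]] [ 0.99 -2.02  0.41] 0.00043934350740432903
0 [342.64243042 229.39869264]
77 [471.84961733 218.72653044]
45 [415.86702781 218.60250176]
```

View pics/w4.png

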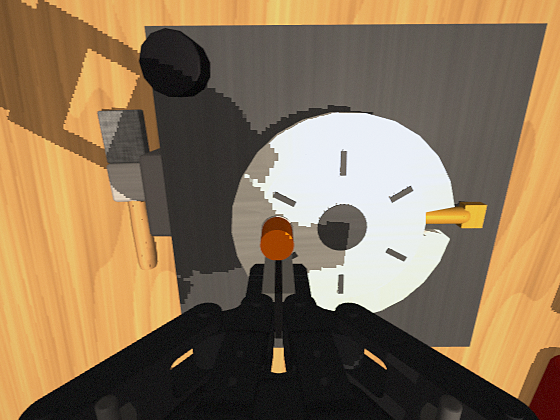

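```bash
python3 ang.py w4 342,227,.171 343.5,163,.171 340.5,284,.171 448,234,.171 278,246,.189 474,215,.158 430,217,.158 284,199.5,.171 401,194,.171 396.5,255.5,.171
```

```text
342,227,.171 [-0.5  1.3] 1.419388169077465 111.67618491724157
343.5,163,.171 [-4.5 34.7] 35.026885253472294 97.38596335076184
340.5,284,.171 [  3.4 -32.8] 32.94485799995071 -84.0034104031351
448,234,.171 [55.5  1.5] 55.56317190994031 1.5358719483096115
278,246,.189 [-33.6  -3.3] 33.77722051964754 -174.4335313584461
474,215,.158 [75.3  8.8] 75.81400850513376 6.655106432832567
430,217,.158 [51.1  5.8] 51.3895704549198 6.473083639292339
284,199.5,.171 [-31.9  14.1] 34.82861405991411 156.19247693519242
401,194,.171 [26.5 21.3] 34.0153109319871 38.742829292716536
396.5,255.5,.171 [ 31. -13.] 33.646432733578706 -22.659835388307084
```

Pin edge shows inside the notch mouth (426,217); the disc reads 6.7° against 4.5–5° for the pin, so I'll nudge 2° more, back off and lift, then check.

Emit:
arm_command:
  rows: "1 1.2 -0.7 0 0 0 2; 1 0 0 0 0 0 0; 1 -4 0 0 0 0 0; 1 -8 0 0 0 0 0; 1 0 0 -15 0 0 0"

```text
time_s: 4.8
position: [0.4782, -0.1043, 0.2083]
tool_rot: [[-0.041, 0.999, -0.005], [0.999, 0.041, 0.002], [0.002, -0.004, -1.0]]
ft_force: [0.9, 0.1, -0.9]
grip_width: -0.0004
```

Emit:
arm_command:
  rows: "1 0 0 -15 0 0 0; 1 0 0 -10 0 0 0; 1 0 0 0 0 0 0"

```text
time_s: 5.05
position: [0.4797, -0.1043, 0.237]
tool_rot: [[-0.041, 0.999, 0.003], [0.999, 0.041, -0.001], [-0.001, 0.003, -1.0]]
ft_force: [0.4, -0.8, 0.4]
grip_width: -0.0
```

```bash
python3 look.py w5
```

```text
5.05 [ 0.4796522  -0.10432521  0.23698557] [[-0.041, 0.999, 0.003], [0.999, 0.041, -0.001], [-0.001, 0.003, -1.0]] [ 0.37 -0.76  0.36] -2.6103640670147116e-05
0 [330.03417568 185.50476763]
77 [439.1370184  176.05566613]
45 [392.15518323 177.47687643]
```

View pics/w5.png

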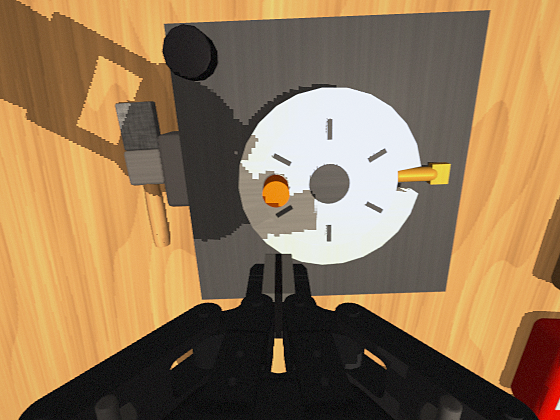

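```bash
python3 ang.py w5 329.5,183,.171 330,129,.171 328.8,233,.171 283,160,.171 374,208,.171 377,155,.171 285,211,.171 276,193,.189 432,174,.158 400,176,.158; python3 - <<'E'
from h import *
m=dict(np.load("pics/w5.npz"));im=cv2.imread("pics/w5.png")
for z in (.158,):
  pass
cv2.imwrite("pics/c5.png",cv2.resize(im[120:240,370:470],None,fx=6,fy=5,interpolation=cv2.INTER_CUBIC))
E
```

```text
329.5,183,.171 [-0.5  1.6] 1.6950848295904932 106.96029567855611
330,129,.171 [-3.3 34.9] 35.027748675942185 95.47989869739295
328.8,233,.171 [  2.3 -32.8] 32.872029842677975 -85.99337019581219
283,160,.171 [-30.6  15.1] 34.138336555066466 153.81139552648287
374,208,.171 [ 30.1 -13.9] 33.15269755438489 -24.853883719678954
377,155,.171 [27.1 20.5] 33.96000680830672 37.152369931322426
285,211,.171 [-27.8 -18.3] 33.290219959289296 -146.56578637963963
276,193,.189 [-34.3  -1.1] 34.28322723709935 -178.19854394257268
432,174,.158 [70.1  7.3] 70.4704097169094 5.985865584748648
400,176,.158 [48.8  5.1] 49.09946010189623 5.978104753238343
```

View pics/c5.png

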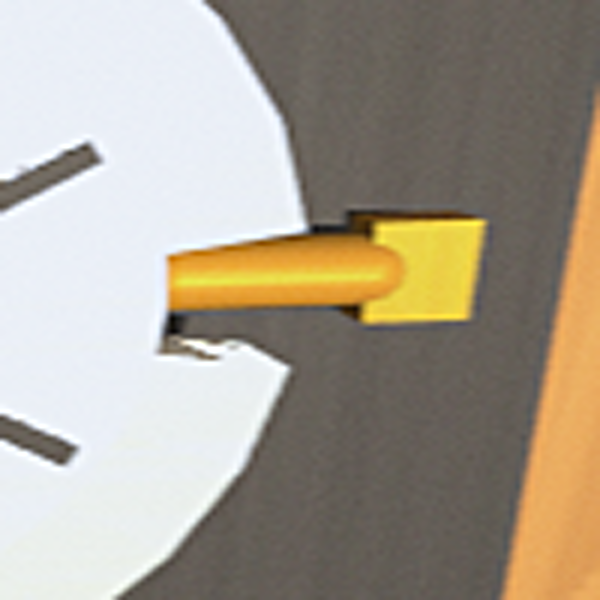

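```bash
python3 - <<'E'
from h import *
m=dict(np.load("pics/w5.npz"));print("cam",-m["view"][:3,:3].T@m["view"][:3,3])
im=cv2.imread("pics/w5.png")[120:240,370:470];im=cv2.resize(im,None,fx=6,fy=5,interpolation=cv2.INTER_CUBIC)
c=np.array([.510,-.0676])
def P(r,t,z,a):
    a=np.radians(a);e=np.array([np.cos(a),np.sin(a)]);p=c+(r*e+t*np.array([-e[1],e[0]]))/1e3
    u=proj("wrist",[*p,z],m);return ((u-[370,120]+.5)*[6,5]).astype(int)
for s in(-8,8):cv2.line(im,P(45,s,.171,4.8),P(57.4,s,.171,4.8),(0,0,255),1);cv2.line(im,P(45,s,.159,4.8),P(57.4,s,.159,4.8),(255,0,255),1)
for a,col in((4.1,(0,255,0)),):cv2.line(im,P(45,0,.158,a),P(77,0,.158,a),col,1)
cv2.imwrite("pics/o5.png",im)
E
```

```text
cam [ 0.47496559 -0.01971372  0.36181526]
```

View pics/o5.png

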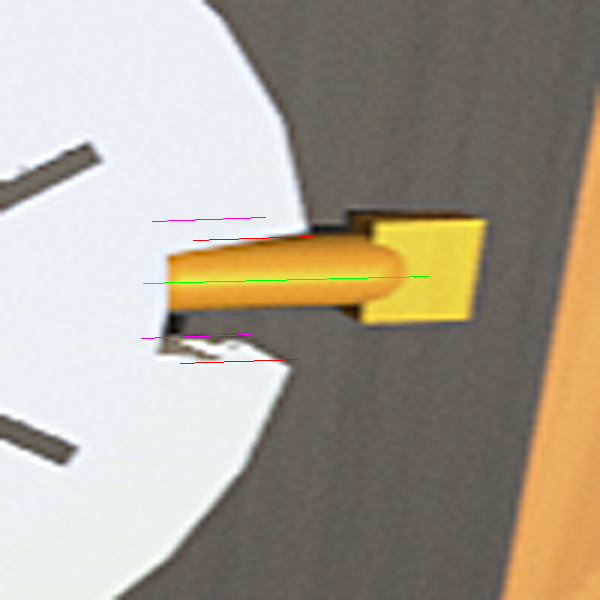

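Pin and notch line up once parallax is allowed for (about 0.5° residual). Next I move over the disc centre, 4 mm to the pin side to stay clear of the lug.

Emit:
arm_command:
  rows: "1 12 12 0 0 0 0; 1 12 12 0 0 0 0; 1 11 12 0 0 0 0; 1 0 0 15 0 0 0; 1 0 0 15 0 0 0"

```text
time_s: 5.52
position: [0.5139, -0.0667, 0.2042]
tool_rot: [[-0.042, 0.999, 0.0], [0.999, 0.042, 0.0], [0.0, 0.0, -1.0]]
ft_force: [0.0, -0.9, 0.1]
grip_width: 0.0001
```

Emit:
arm_command:
  rows: "1 0 0 12 0 0 0; 1 0 0 4 0 0 0; 1 0 0 2 0 0 0; 1 0 0 1.5 0 0 0; 1 0 0 0 0 0 0"

```text
time_s: 5.93
position: [0.513, -0.067, 0.1856]
tool_rot: [[-0.04, 0.999, -0.002], [0.999, 0.04, 0.001], [0.001, -0.002, -1.0]]
ft_force: [0.3, 0.2, -0.8]
grip_width: 0.0
```

Emit:
arm_command:
  rows: "1 0 0 1 0 0 0; 1 0 0 1 0 0 0; 1 0 0 1 0 0 0; 1 0 0 0 0 0 0"

```text
time_s: 6.27
position: [0.5133, -0.0671, 0.1831]
tool_rot: [[-0.04, 0.999, -0.0], [0.999, 0.04, 0.0], [0.0, -0.0, -1.0]]
ft_force: [-3.9, 0.7, 6.7]
grip_width: -0.0001
```

Emit:
arm_command:
  rows: "1 0 0 1 0 0 0; 1 0 0 1 0 0 0; 1 0 0 1 0 0 0; 1 0 0 0 0 0 0"

```text
time_s: 6.6
position: [0.5133, -0.0671, 0.1801]
tool_rot: [[-0.04, 0.999, -0.0], [0.999, 0.04, 0.0], [0.0, -0.0, -1.0]]
ft_force: [-2.9, 1.3, 4.8]
grip_width: -0.0
```

Emit:
arm_command:
  rows: "1 0 0 1 0 0 0; 1 0 0 1 0 0 0; 1 0 0 1 0 0 0; 1 0 0 0 0 0 0"

```text
time_s: 6.93
position: [0.5135, -0.0671, 0.1796]
tool_rot: [[-0.041, 0.999, 0.002], [0.999, 0.041, -0.001], [-0.001, 0.002, -1.0]]
ft_force: [-9.5, 3.4, 26.2]
grip_width: -0.0001
```

Emit:
arm_command:
  rows: "1 0 0 1 0 0 0; 1 0 0 1 0 0 0; 1 0 0 0 0 0 0"

```text
time_s: 7.18
position: [0.5135, -0.0671, 0.1793]
tool_rot: [[-0.041, 0.999, 0.004], [0.999, 0.041, -0.002], [-0.002, 0.004, -1.0]]
ft_force: [-13.9, 4.6, 41.8]
grip_width: 0.0001
```

It has hit a hard stop at TCP 0.179, which matches home (0.163 + 0.017). I'll lift away and check by eye.

Emit:
arm_command:
  rows: "1 0 0 -3 0 0 0; 1 0 0 -5 0 0 0; 1 0 0 -15 0 0 0; 1 0 0 -25 0 0 0; 1 0 0 -25 0 0 0"

```text
time_s: 7.6
position: [0.5133, -0.0672, 0.248]
tool_rot: [[-0.04, 0.999, -0.002], [0.999, 0.04, 0.001], [0.001, -0.002, -1.0]]
ft_force: [-0.9, -0.1, -0.0]
grip_width: -0.0001
```

Emit:
arm_command:
  rows: "1 -30 -20 0 0 0 0; 1 -30 -20 0 0 0 0; 1 0 0 0 0 0 0"

```text
time_s: 7.85
position: [0.4742, -0.1324, 0.2478]
tool_rot: [[-0.037, 0.999, -0.001], [0.999, 0.037, -0.001], [-0.001, -0.001, -1.0]]
ft_force: [0.6, -0.4, 0.0]
grip_width: -0.0001
```

```bash
python3 look.py w6; python3 - <<'E'
from h import *
m=dict(np.load("pics/w6.npz"))
p=proj("wrist",[.51,-.068,.163],m);u,v=[int(x) for x in p];a,b=max(u-90,0),max(v-80,0)
print("crop origin",a,b,"c home",p,"c raised",proj("wrist",[.51,-.068,.171],m))
im=cv2.imread("pics/w6.png")[b:v+80,a:u+120];cv2.imwrite("pics/c6.png",cv2.resize(im,None,fx=3.5,fy=3.5,interpolation=cv2.INTER_CUBIC))
E
```

```text
7.85 [ 0.47416639 -0.13240567  0.24782476] [[-0.037, 0.999, -0.001], [0.999, 0.037, -0.001], [-0.001, -0.001, -1.0]] [ 0.62 -0.44  0.01] -0.0001313348963305508
0 [340.09397295 138.79136146]
77 [448.30098379 132.11980443]
45 [401.39063063 133.77954531]
crop origin 247 55 c home [337.25519832 135.52623504] c raised [339.50282024 136.85106387]
```

View pics/c6.png

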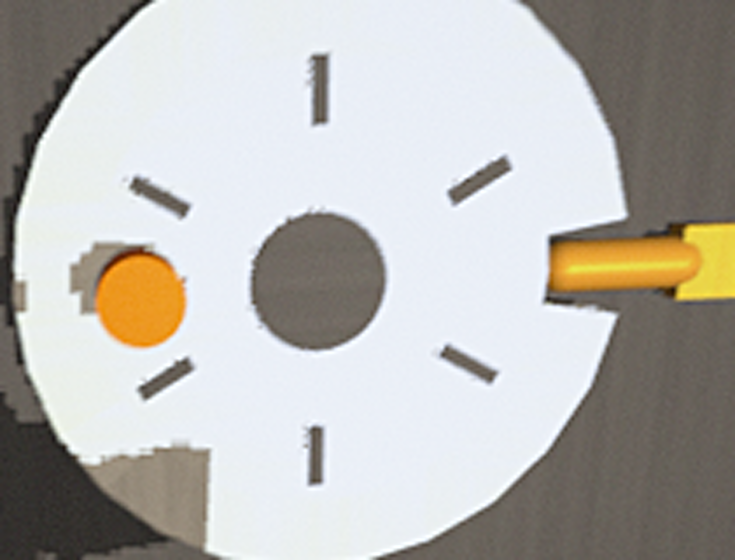

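```bash
python3 - <<'E'
from h import *
m=dict(np.load("pics/w6.npz"));f=lambda u,v,z:ray("wrist",(247+(u+.5)/3.5-.5,55+(v+.5)/3.5-.5),z,m)[:2]*1e3
for a,b in(((320,89),(316,456)),((160,196),(469,364)),((480,180),(166,379))):
    print([round(float(np.linalg.norm(f(*a,z)-f(*b,z))),1) for z in(.171,.163)],"raised ref 67.5")
d=f(320,89,.163)-f(316,456,.163);print("notch ang",np.degrees(np.arctan2(d[1],d[0]))-90)
E
```

```text
[65.4, 68.0] raised ref 67.5
[65.3, 67.9] raised ref 67.5
[65.4, 68.0] raised ref 67.5
notch ang 4.999338564396879
```

The dash spacing fits only with the disc at home height. The hand is clear (TCP at 0.248 m, no force), so I'm handing the job in.

```bash
python3 -c "
from rig import env
env.close_job()"
```

```text
the job is handed in; nothing more can be done
```

I pushed the disc about 70° clockwise by its orange lug with the closed fingertips. I then pressed it at its centre until it hit a hard stop, lifted the hand clear and handed the job in at about 8 s of the 61 s allowed.

**Height:** the press stopped at TCP z 0.179, where a fully home disc would put it, with 42 N at the wrist. The marks on the disc's top, seen by the wrist camera, fit home height (68.0 mm apart, against 67.5 mm measured earlier). At raised height they would read 65.4 mm.

**Alignment:** the notch reads about 5.0° and the pin 4.1–4.6°, so they are under 1 mm apart. The last picture shows the pin inside the notch.

**Hand and bystanders:** after lifting, the fingertips stood about 50 mm above the lug with no contact force. The tool stayed clear of everything except the lug and the disc. I took no final overhead picture to confirm that the loose items had not moved.

**Disagreement:** during the press I felt contact about 3 mm lower than the raised disc top should have given. The disc may already have started down in the faster part of the descent. The hard stop and the marks agree with it being home.

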